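# Seat a counting chamber under the reader's leaf spring and start it

## Robot

A 6-joint arm with a two-finger parallel gripper is mounted at the origin on the work surface. World frame = base frame: x ahead of the robot, y to its left, z up, the work surface at z = 0. Lengths are in mm, angles in rad, forces in N, time in s.
With the tool pointing down it reaches from about 400 to 925 mm from the base axis. Payload 12.5 kg.
Tool frame: the origin (TCP) lies at the very end of the fingers, on their centre line; the grasp point (between the pads) lies 19 mm behind it (env.grasp_offset is the distance from the TCP to the grasp point, in mm); z points along the fingers, y is the direction in which the jaws open and shut (so a half turn about z gives the same grasp; the last joint's range is limited). The gripper opens to 95 mm and grips with 3 to 60 N. Pads are 20 mm wide; open, the fingers measure 119 mm over their backs; the gripper's body (75 mm by 180 mm) begins 59 mm behind the grasp point.
Start: joints at [-1.279, 0.491, 1.559, -0, 1.092, -0.106], TCP at [242.143, -576.206, 214.661] pointing down, gripper open.
Joint ranges: [-3.1, 3.1], [-0.84, 2.19], [0.05, 2.79], [-1.13, 4.28], [0.06, 2.93], [-2.69, 2.69]. Speed limits (rad/s): [2.22, 2.22, 2.79, 3.14, 3.14, 3.14].

## Interface

Orientations are given as [roll, pitch, yaw] about the fixed x, y, z axes, in that order (R = Rz(yaw) Ry(pitch) Rx(roll)).
In Python, from cell import env gives the robot as it stands. The module is installed in compiled form; this text tells all that it offers.
- The arm moves only by the shell command python3 -m pendant 'ROWS'. ROWS is JSON, one flat list of numbers, 5 for each row, row after row: the shift along the tool's x, y, z as a fraction of full scale, then the turn about the tool's z as a fraction of full scale, then the gripper's target within -1 to 1 (shut at 1, half-way at 0, fully open at -1). In form: [x, y, z, turn, grip, x, y, z, turn, grip, ...]. A call has 1 to 10 rows; each row shifts and turns the commanded pose from where the row before left it, along the tool's axes as they then stand; what a row does not reach is not made up. Full scale, the value 1, is 0.4 m for a shift and 180 degrees for a turn. A row lasts 1/8 s, in which the tool goes at most 62.5 mm and 10.7 degrees, less where a joint would pass 70% of its speed; a pose out of reach is approached as far as the arm can. A call with a number of a shift or a turn outside -1 to 1 is refused whole. A call with a gripper value outside its range is refused whole. The fingers move at their own pace and stop on an object; the grip force is fixed at half the most. Time passes only in rows, so rows that do not move let the fingers close. It gives the time, the measured TCP pose, the force and the opening at its end, in the units of the state.
- env.state(): the state, without advancing time (a new reading comes with each control period).
- env.read_camera(name): name is "scene" or "top"; returns the picture (384x512x3 uint8, red, green, blue); there is no depth.
- env.camera_model(name): a dict with "fx", "fy", "cx", "cy" (pixels), "view" (4x4, takes a point from world to camera coordinates). Camera axes: x right, y down, z forward; pixel columns grow to the right and rows downward; lengths in mm; the calibration is good to about 2 mm. A picture is of the moment at which its call begins. camera_model takes no time and is no camera call.
- env.job_done(): hands the job in, once; it reports no verdict.
Trained networks look in the newest picture that a camera, given by its name, has taken for a name from the list of things; names that differ only in an ending like _2 or _b are one class to them, and where a whole thing is asked for, a point or a joint stands for the part that bears it (a point fixed in the world has none). Each returns a list of dicts, best first, with "confidence" (0 to 1); they miss things now and then, are a little off and sometimes report something else, mostly with a low value. They report only what shows in the picture. A call takes as long as a camera call. They do not tell look-alikes from the thing itself.
- env.masks_of(thing, camera): "region" (384x512 bool, what is visible of it).
- env.landmark_of(thing, camera): "xyz" ([x, y, z] in mm, in world coordinates, good to about 4 mm: a listed point, or the origin of a listed thing).
The state is a dict: "t": time; "joints": joint angles; "qvel": joint speeds; "tau": joint torques, N m; "eef_pos": TCP position; "tcp_rot": TCP orientation; "ft_force": force on the tool from outside, world axes, zero at the start; "moment": the same for the moment, N m; "opening": opening from 0.0 (shut) to 1.0 (fully open).
Only numpy, scipy, OpenCV 4.12 (cv2) and the standard library are available. Lean on these libraries where they do the work, as an engineer would, in place of code of your own. Each camera call takes 0.05 s, during which the arm holds its last target.

## Task

The glass counting chamber lies loose in the channel of the reader's loading tray. With a fingertip, press it down hard on its blue frosted end and, still pressing, slide it along the channel so that it passes under the leaf spring and goes fully home against the end stop; then press the green start key down and leave everything clear. Do not grip or lift the chamber, do not press the key before the chamber is home, and leave the other things on the bench and on the reader undisturbed.

Things in the scene. Friction and masses are not known exactly. Their poses are not given: they have to be found in the camera images.
- reader: White and grey bench instrument, fixed. Origin on the bench top straight below the centre of the chamber's home place; x points from the loading side (facing the robot) into the instrument, z up. Open deck 45 mm high from x = -110 mm, 300 mm wide (y = -150 to +150); behind x = +85 mm the closed housing, 215 mm high. The black loading tray stands over the middle of the deck, y = -50 to +50 mm.
- channel (a point): Middle of the open near end of the tray's channel, on the bed, 135 mm before home; axes as reader. The flat bed is 75 mm above the bench and reaches 10 mm nearer still. The channel is 38 mm wide (y = -19 to +19 mm) between two bright rails 12 mm wide and 4 mm high, and runs along x to the end stop.
- home (a point): Point on the tray bed (75 mm above the bench) under the centre of the chamber's underside when home; axes as reader. The end stop is an aluminium block 9.5 mm high, its face at x = +37.5 mm from here. A window cuts right through the bed across the whole channel from x = -17.5 to +22.5 mm (far edge with a 1 mm bevel).
- chamber: Counting chamber: slippery polished glass slab 75 mm long (x), 35 wide (y), 5 thick (z), 34 g, one end blue and frosted for 20 mm. Origin at the centre of its underside; x points from the blue end (x = -37.5 mm) to the clear leading end (+37.5 mm), which faces the spring. It starts flat on the bed in the channel, 1.5 mm play each side, 50 to 95 mm short of home, its top 1 mm above the rails.
- frosted_end (a point): Middle of the top of the chamber's blue end (27.5 mm behind its centre, 5 mm above its underside): the place to press. While the leading end hangs over the window under the spring, the chamber tips nose-down and catches unless this end is held down (6 N at the least; 10 to 20 N is right). Frosting grips a finger (friction about 0.9), so it drags the chamber along (glass on bed: 0.15).
- leaf (a joint): Deflection (rad) of the forked leaf spring clamped on the end stop, reaching back over the window: 0 free, about 0.11 with the chamber under it, 0.35 its limit. Two steel tines 7 mm wide, 11.5 mm either side of the channel's middle. Their lowest line is 12.5 mm beyond home and, free, 1.5 mm above the bed. They press with 3.3 N free, 5 N on the chamber; pushing the chamber in takes about 5 N.
- spring_tip (a point): Middle between the upturned tips of the two tines, about 10 mm above the bed when free and 2 mm short of home along the channel.
- start_key (a joint): Travel (m) of the round green start key, 0 up to 0.006 fully down; it springs back by itself, about 5 N fully down.
- start_key_top (a point): The middle of the top of the green start key, 28 mm across, in a grey collar 44 mm across on the deck at reader x = -45 mm, y = -105 mm; the top is 67 mm above the bench and moves straight down when pressed.
- vial: Bystander on the left of the reader's deck: amber vial with a white cap, 19 mm across, 40 mm high, origin at the centre of its underside, standing on the deck.
- case: Bystander on the left of the reader's deck: small flat case with a teal lid, 44 x 34 x 15 mm, origin at the centre of its underside.
- tube_rack: Bystander: white rack with capped tubes, 90 x 160 mm, 76 mm high, origin at the centre of its underside, on the bench to the right.
- buffer: Bystander: clear bottle with a blue cap, 60 mm across, 150 mm high, origin at the centre of its underside, on the bench to the right.
- beaker: Bystander: glass beaker, 70 mm across, 85 mm high, origin at the centre of its underside, on the bench to the left.
- tally: Bystander: round steel hand counter, 44 mm across, 34 mm high, origin at the centre of its underside, on the bench to the left.
- pipette: Bystander: white and teal pipette lying on the bench to the left, about 265 mm long, 44 mm high, origin under its middle, its thin end along its x.
Things that resemble listed ones, but are neither listed nor needed, are in the scene too. Several things have the shape of the chamber; the one meant has the colours described above.

How it is judged (in metres and radians):
On the way, in this order (a step that is already met when the one before it is completed fails the run):
1. the chamber's leading end goes under the leaf spring while a finger presses down on the top of its blue frosted end (x of chamber in the frame of home between -0.023 and -0.004 m and value of joint leaf above 0.07 rad and contact force between the fingers and frosted_top above 5 N), for 0.05 s.
2. the chamber is home against the end stop, flat on the bed under the spring (x of chamber in the frame of home above -0.003 m and z of chamber in the frame of home below 0.002 m and value of joint leaf above 0.07 rad), for 0.1 s.
3. the start key is pressed down (value of joint start_key above 0.0045 m), for 0.05 s.
At the end, for the whole second after the job is handed in: The chamber rests home: within 3 mm of the end stop, flat on the tray bed (within 2 mm and 0.04 rad) under the leaf spring, which bears on it (deflection 0.07 to 0.16 rad); the start key has been pressed down (4.5 mm or more) after that and is up again (all of step 2 and x of chamber in the frame of home below 0.003 m and z of chamber in the frame of home above -0.002 m and angle between chamber's own z axis and vertical below 0.04 rad and value of joint leaf below 0.16 rad and value of joint start_key below 0.002 m and linear speed of chamber below 0.01 m/s); the robot touches nothing.
It fails at once if the chamber was lifted off the tray (8 mm) or tipped up (0.25 rad) (z of chamber in the frame of home above 0.008 m or angle between chamber's own z axis and vertical above 0.25 rad).
It fails at once if the leaf spring was bent up out of shape (0.25 rad) (value of joint leaf above 0.25 rad).
It fails at once if the start key was pressed before the chamber was home (value of joint start_key above 0.003 m and x of chamber in the frame of home below -0.005 m).
It fails at once if a bystander was moved more than 20 mm or tipped over (distance of any of vial, case, tube_rack, buffer, beaker, tally, pipette from where it was at the start of the episode above 0.02 m or angle between any of vial, case, tube_rack, buffer, beaker, tally, pipette's own z axis and vertical above 0.4 rad).
It also fails if it takes over 58 s, if anything falls off the work surface, if the arm or the gripper's body presses on something with over 40 N, if the wrist force passes 120 N, or if a joint passes its speed limit or range.

## Working session

There is one attempt and no reset: what is moved stays moved. The work goes in short steps, Python scripts to look and compute and a shell command to move; the robot and the scene stay as the last step left them, time stands still between calls to the robot, and variables do not carry over. Pictures are saved under pics/ and viewed, and the job is handed in when it is done.

```bash
mkdir -p pics; ls
python3 - <<'E'
from cell import env
import cv2
for c in("scene","top"):
    im=env.read_camera(c); cv2.imwrite(f"pics/{c}0.png",im[:,:,::-1])
    m=env.camera_model(c); print(c,m)
    for n in("channel","home","chamber","frosted_end","spring_tip","start_key_top","reader"):
        try:
            r=env.landmark_of(n,c); print(n,[( [round(float(v),1) for v in d["xyz"]],round(float(d["confidence"]),2)) for d in r[:4]])
        except Exception as e: print(n,e)
print(env.state())
E
```

```text
pics
scene {'fx': 446.7102352409076, 'fy': 446.7102352409076, 'cx': 254.13975273502783, 'cy': 186.34319883563722, 'view': array([[-7.00551686e-02,  9.97447129e-01,  1.38382633e-02,
        -1.37022390e+01],
       [ 8.03094811e-01,  6.46228256e-02, -5.92336572e-01,
        -3.71494753e+02],
       [-5.91718681e-01, -3.03828010e-02, -8.05571777e-01,
         1.84082915e+03],
       [ 0.00000000e+00,  0.00000000e+00,  0.00000000e+00,
         1.00000000e+00]])}
channel [([438.3, -14.9, 75.4], 0.9)]
home [([573.9, -41.2, 71.6], 0.92)]
chamber [([480.6, -19.7, 74.8], 0.76), ([443.0, 366.0, 2.5], 0.68), ([355.4, -139.6, -1.1], 0.67), ([346.8, 103.5, -4.0], 0.65)]
frosted_end [([349.9, 136.1, 4.1], 0.67), ([643.1, 380.7, 0.2], 0.64), ([332.8, -139.5, 2.5], 0.6), ([448.1, 181.7, 6.2], 0.58)]
spring_tip [([552.6, 545.7, -1.1], 0.51)]
start_key_top [([504.4, -132.1, 65.8], 0.45)]
reader [([575.9, -41.1, 2.4], 0.7)]
top {'fx': 416.6432461245593, 'fy': 416.6432461245593, 'cx': 250.52921378579327, 'cy': 199.35645080934833, 'view': array([[ 1.86956603e-02, -9.99802976e-01,  6.66938601e-03,
      
[... 738 characters left out ...]
.0, 65.8], 0.51)]
reader [([571.4, -40.5, -5.7], 0.66)]
{'t': 0.8, 'joints': array([-1.27860071e+00,  4.90868291e-01,  1.55890615e+00, -2.49551596e-06,
        1.09169609e+00, -1.05601116e-01]), 'qvel': array([-0.00130458,  0.00078079,  0.0005692 , -0.00115316,  0.00079141,
       -0.00058274]), 'tau': array([ 4.27664727e-04, -6.12416840e+01, -2.58428246e+01,  6.93261833e-02,
        4.45503881e-02, -2.02272554e-05]), 'eef_pos': array([ 242.14156659, -576.20392301,  214.67852872]), 'tcp_rot': array([3.14147145e+00, 1.50740403e-05, 3.97797878e-01]), 'ft_force': array([0.55944926, 0.44361928, 0.53533305]), 'moment': array([-0.0085859 ,  0.01394446,  0.00089955]), 'opening': 0.9965315751558418}
```

View pics/scene0.png

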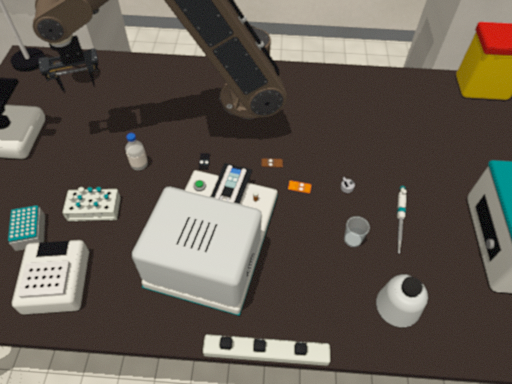

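View pics/top0.png

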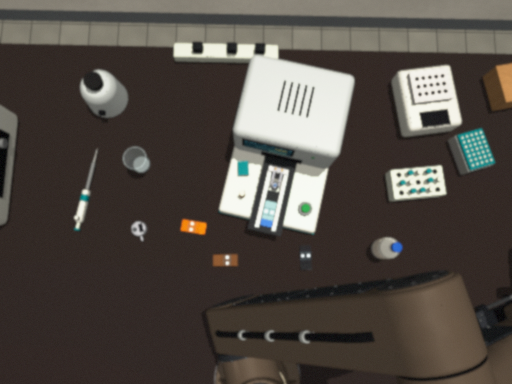

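The top view shows the reader at about (285,130), its tray at (272,195), and the chamber with its blue end at (265,222) and the key at (305,208). I'll fit the reader pose and check it with an overlay.

```bash
cat > h.py <<'E'
import numpy as np,cv2
from cell import env
def proj(c,P):
    m=env.camera_model(c);V=np.array(m["view"]);P=np.atleast_2d(P)
    q=P@V[:3,:3].T+V[:3,3]
    return np.c_[m["fx"]*q[:,0]/q[:,2]+m["cx"],m["fy"]*q[:,1]/q[:,2]+m["cy"]]
def r2w(pose,P):
    x,y,a=pose;P=np.atleast_2d(np.array(P,float));c,s=np.cos(a),np.sin(a)
    return np.c_[x+c*P[:,0]-s*P[:,1],y+s*P[:,0]+c*P[:,1],P[:,2]]
def overlay(c,pose,chx,name,box,k=6,im=None):
    im=env.read_camera(c) if im is None else im
    x0,y0,x1,y1=box
    b=cv2.resize(im[y0:y1,x0:x1,::-1],None,fx=k,fy=k,interpolation=cv2.INTER_CUBIC)
    raw=b.copy()
    def poly(P,col,cl=True):
        p=((proj(c,r2w(pose,P))+.5-[x0,y0])*k).astype(int);cv2.polylines(b,[p.reshape(-1,1,2)],cl,col,1)
    poly([[-145,-19,75],[37.5,-19,75],[37.5,19,75],[-145,19,75]],(0,255,255))
    poly([[-110,-150,45],[-110,150,45],[85,150,45],[85,-150,45]],(0,0,255))
    t=np.linspace(0,6.28,30)
    poly(np.c_[-45+14*np.cos(t),-105+14*np.sin(t),0*t+67],(255,0,255))
    poly([[chx-37.5,-17.5,80],[chx+37.5,-17.5,80],[chx+37.5,17.5,80],[chx-37.5,17.5,80]],(0,255,0))
    poly([[chx-17.5,-17.5,80],[chx-17.5,17.5,80]],(0,255,0))
    cv2.imwrite(name,b);cv2.imwrite(name.replace('.png','r.png'),raw)
E
python3 - <<'E'
from h import *
import json
S=[]
from scipy.optimize import least_squares
obs=[]
for i in range(3):
  for c in("scene","top"):
    env.read_camera(c)
    for n,p in (("channel",[-135,0,75]),("home",[0,0,75]),("start_key_top",[-45,-105,67]),("reader",[0,0,0])):
        for d in env.landmark_of(n,c)[:1]:
            if abs(d["xyz"][0]-520)<120 and abs(d["xyz"][1]+60)<120: obs.append((p,d["xyz"]))
f=lambda q:np.concatenate([(r2w(q,p)[0]-o)[:2] for p,o in obs])
r=least_squares(f,[572,-40,-.19],loss="soft_l1",f_scale=4);print(r.x,len(obs))
c,s=np.cos(r.x[2]),np.sin(r.x[2])
for cam in("scene","top"):
  for n in("chamber","frosted_end","spring_tip"):
    for d in env.landmark_of(n,cam):
      o=np.array(d["xyz"])-[r.x[0],r.x[1],0]
      if o[2]>60: print(cam,n,c*o[0]+s*o[1],-s*o[0]+c*o[1],o[2])
overlay("top",r.x,-90,"pics/ot.png",(210,140,340,240))
overlay("scene",r.x,-90,"pics/os.png",(170,150,290,240))
E
```

```text
[ 5.70444386e+02 -4.13793057e+01 -2.03649430e-01] 23
scene chamber -92.4872473588918 2.62857098725031 72.6
scene chamber -138.83211583792897 -3.3683586989095495 78.6
scene frosted_end -115.09385674622605 4.801406003649671 80.9
top chamber -88.58056521530227 2.0058072849048827 74.0
top frosted_end -113.1053957124551 3.578285928933159 81.9
top spring_tip -3.821429989896801 -0.5039727535505037 85.9
```

View pics/ot.png

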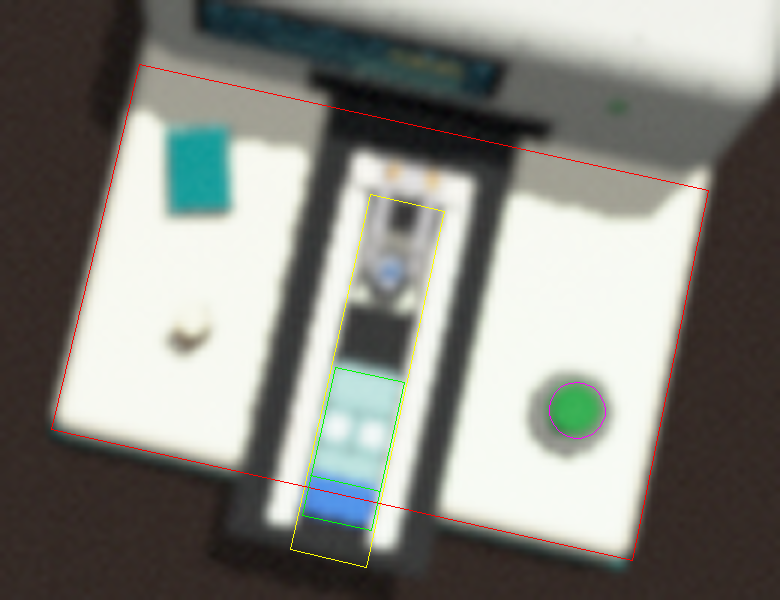

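View pics/os.png

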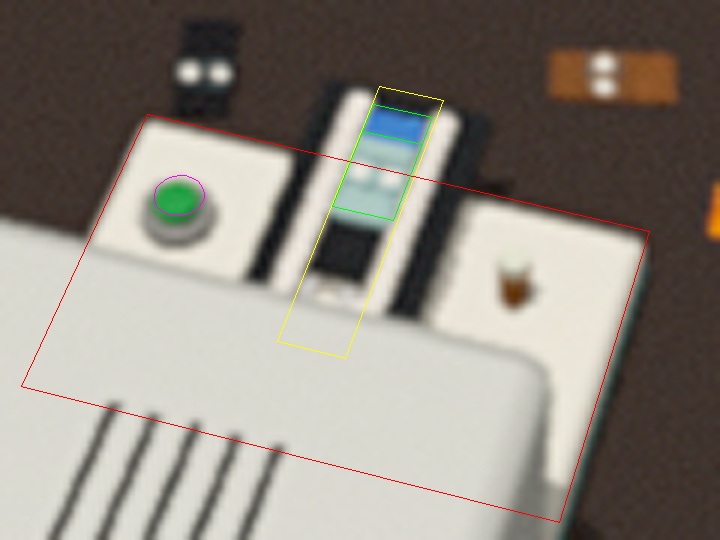

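View pics/otr.png

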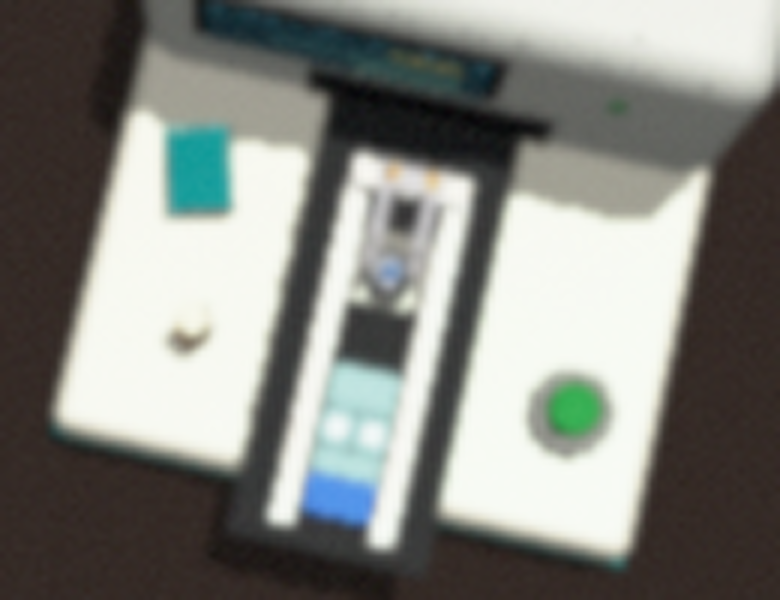

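The fit is good to about 1–2 mm: chamber about 86 mm short of home, key overlay on the green disc at top-crop (574,410). I'll refine it from the coloured pixels, then turn and close the gripper.

```bash
cat >> h.py <<'E'
POSE=np.array([570.44,-41.38,-.2036])
def unproj(c,uv,z):
    m=env.camera_model(c);V=np.array(m["view"]);R=V[:3,:3];o=-R.T@V[:3,3]
    d=R.T@np.array([(uv[0]-m["cx"])/m["fx"],(uv[1]-m["cy"])/m["fy"],1]);return o+d*(z-o[2])/d[2]
def w2r(P,pose=None):
    x,y,a=POSE if pose is None else pose;c,s=np.cos(a),np.sin(a);P=np.asarray(P);dx,dy=P[0]-x,P[1]-y
    return np.array([c*dx+s*dy,-s*dx+c*dy,P[2]])
def colour(c,box,lo,hi,im=None):
    im=env.read_camera(c) if im is None else im
    hsv=cv2.cvtColor(im,cv2.COLOR_RGB2HSV);m=cv2.inRange(hsv,lo,hi)
    k=np.zeros_like(m);x0,y0,x1,y1=box;k[y0:y1,x0:x1]=1;M=cv2.moments(m*k,True)
    return (M['m10']/M['m00'],M['m01']/M['m00'],M['m00']) if M['m00'] else None
def where():
    s=env.state();return s['t'],w2r(s['eef_pos']).round(1),s['tcp_rot'].round(4),s['ft_force'].round(1),s['opening']
E
python3 - <<'E'
from h import *
for c,box in(("top",(210,140,340,240)),("scene",(170,150,290,240))):
    b=colour(c,box,(105,120,90),(125,255,255)); g=colour(c,box,(45,90,60),(80,255,255)); t=colour(c,box,(82,18,120),(100,90,255))
    print(c,b,g,t,proj(c,r2w(POSE,[[-45,-105,67]])))
    print('blue',w2r(unproj(c,b,80)),'key',w2r(unproj(c,g,67)))
print(where())
E
python3 -m pendant '[0,0,0,0.055,1,0,0,0,0.055,1,0,0,0,0.055,1,0,0,0,0.0265,1,0,0,0,0,1,0,0,0,0,1]'
python3 -c "
from h import *
print(where(),env.state()['joints'])"
```

```text
top (265.8783783783784, 223.06756756756758, 74.0) (305.3888888888889, 207.61111111111111, 54.0) (266.85526315789474, 205.93421052631578, 228.0) [[305.72495549 207.87989507]]
blue [-117.04260593    1.634583     80.        ] key [ -44.42927818 -103.85686671   67.        ]
scene (235.37209302325581, 170.41860465116278, 43.0) (199.0, 183.5, 38.0) (231.51, 180.51, 100.0) [[199.37203705 182.08038977]]
blue [-116.44151323   -0.99212074   80.        ] key [ -39.08034605 -104.17784111   67.        ]
(3.0, array([-213.4, -590.2,  214.7]), array([3.1415, 0.    , 0.3978]), array([-0.2,  0.2, -0.2]), 0.9981361426761955)
t: 3.75
eef_pos: [242.1, -576.2, 214.6]
tcp_rot: [3.142, -0.0, -0.202]
ft_force: [0.4, -0.1, -0.6]
opening: 0.426
(3.75, array([-213.4, -590.1,  214.6]), array([ 3.1416, -0.    , -0.2018]), array([ 0.4, -0.1, -0.6]), 0.4259937705450433) [-1.27858392e+00  4.90911577e-01  1.55893354e+00 -1.42511378e-05
  1.09171452e+00  4.94047044e-01]
```

```bash
python3 -m pendant '[0.02,-0.1,0,0,1,0.02,-0.13,0,0,1,0.02,-0.13,0,0,1,0.02,-0.13,0,0,1,0.02,-0.13,0,0,1,0.02,-0.13,0,0,1,0.02,-0.13,0,0,1,0.02,-0.13,0,0,1,0.02,-0.13,0,0,1,0.02,-0.1,0,0,1]'
python3 -c "
from h import *
print(where(),env.state()['joints'])"
```

```text
t: 5.0
eef_pos: [421.3, -104.8, 214.9]
tcp_rot: [3.141, -0.001, -0.202]
ft_force: [0.9, -1.5, -0.2]
opening: 0.007
(5.0, array([-133.2,  -92.3,  214.9]), array([ 3.1415e+00, -6.0000e-04, -2.0150e-01]), array([ 0.9, -1.5, -0.2]), 0.007386662016757273) [-3.96220938e-01  2.19064167e-01  2.00066397e+00 -1.90272907e-05
  9.21216727e-01  1.37611553e+00]
```

```bash
python3 -m pendant '[0.012,-0.08,0,0,1,0.012,-0.08,0,0,1,0.0135,-0.071,0,0,1,0,0,0.08,0,1,0,0,0.09,0,1,0,0,0.08,0,1,0,0,0,0,1,0,0,0,0,1]'
python3 - <<'E'
from h import *
print(where())
for c,box in(("top",(210,140,340,240)),("scene",(150,80,310,240))):
    overlay(c,POSE,-89,f"pics/a{c}.png",box,k=5)
E
```

```text
t: 6.0
eef_pos: [454.8, -19.3, 115.6]
tcp_rot: [3.142, -0.001, -0.203]
ft_force: [0.3, -0.1, -0.3]
opening: 0.004
(6.0, array([-117.7,   -1.8,  115.6]), array([ 3.1415e+00, -1.1000e-03, -2.0320e-01]), array([ 0.3, -0.1, -0.3]), 0.0037422670897873703)
```

View pics/atop.png

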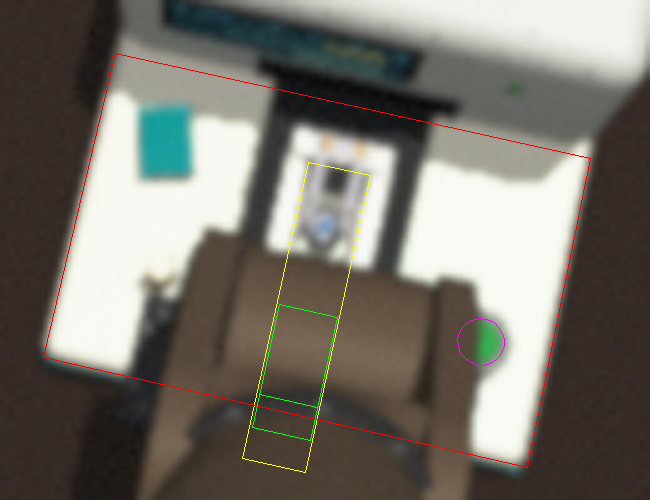

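View pics/ascene.png

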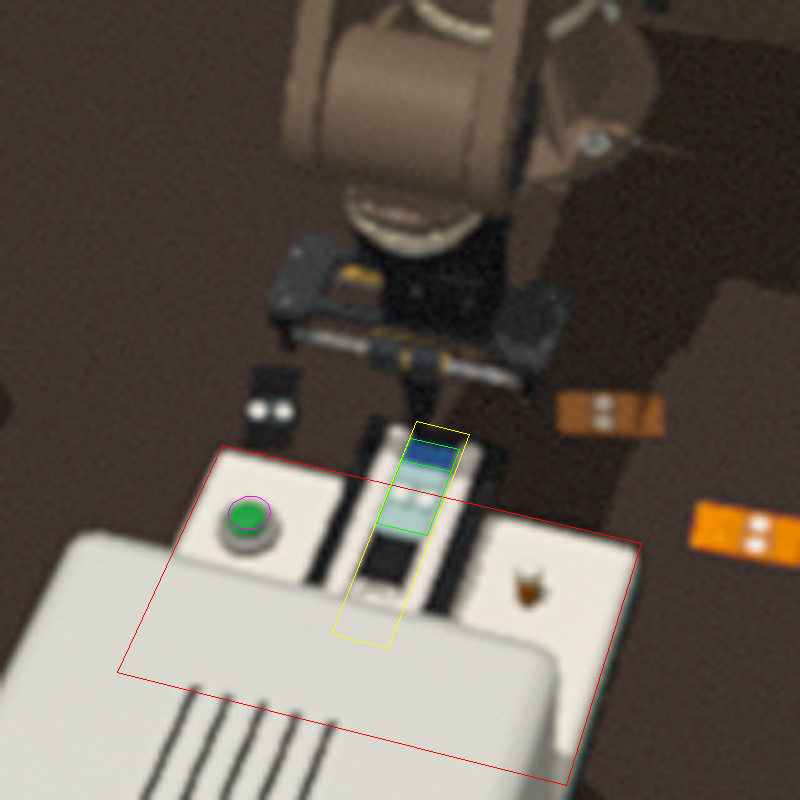

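```bash
python3 -m pendant '[0,-0.006,0.035,0,1,0,0,0.03,0,1,0,0,0,0,1,0,0,0,0,1]'
python3 - <<'E'
from h import *
print(where())
c="scene";im=env.read_camera(c);s=env.state()
b=cv2.resize(im[130:210,190:290,::-1],None,fx=8,fy=8,interpolation=cv2.INTER_CUBIC)
p=w2r(s['eef_pos'])
Q=[p+[a,d,0] for a,d in((-10,-12),(10,-12),(10,12),(-10,12))]
q=((proj(c,r2w(POSE,Q))+.5-[190,130])*8).astype(int);cv2.polylines(b,[q.reshape(-1,1,2)],True,(0,0,255),1)
cv2.imwrite("pics/b.png",b)
E
```

```text
t: 6.6
eef_pos: [454.8, -16.9, 88.5]
tcp_rot: [3.142, 0.0, -0.204]
ft_force: [-0.4, 0.3, 0.1]
opening: 0.006
(6.6, array([-118.2,    0.6,   88.5]), array([ 3.1415e+00,  3.0000e-04, -2.0380e-01]), array([-0.4,  0.3,  0.1]), 0.0064008226014711)
```

View pics/b.png

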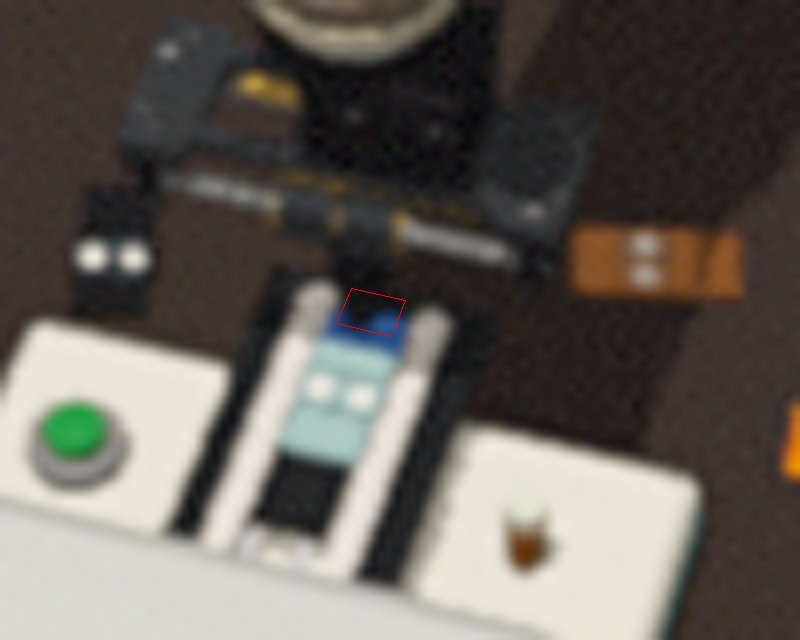

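```bash
python3 -m pendant '[0,-0.0025,0.015,0,1,0,0,0,0,1]'; python3 -m pendant '[0,0,0.005,0,1,0,0,0,0,1]';python3 -m pendant '[0,0,0.0025,0,1,0,0,0,0,1]'
```

```text
t: 6.9
eef_pos: [454.8, -15.8, 82.3]
tcp_rot: [3.142, 0.0, -0.204]
ft_force: [-0.3, -0.3, -0.0]
opening: 0.002
t: 7.15
eef_pos: [455.0, -15.9, 80.6]
tcp_rot: [3.142, -0.0, -0.204]
ft_force: [0.5, -0.4, -0.1]
opening: 0.003
t: 7.4
eef_pos: [455.4, -16.0, 80.4]
tcp_rot: [3.142, -0.002, -0.204]
ft_force: [-1.4, 0.2, 12.9]
opening: 0.006
```

```bash
python3 -m pendant '[0,0,0,0,1]'; python3 -m pendant '[0,0,0.0005,0,1,0,0,0,0,1]'
```

```text
t: 7.52
eef_pos: [455.4, -16.0, 80.4]
tcp_rot: [3.142, -0.002, -0.204]
ft_force: [-1.5, 0.7, 13.0]
opening: 0.003
t: 7.78
eef_pos: [455.4, -16.0, 80.4]
tcp_rot: [3.142, -0.002, -0.204]
ft_force: [-2.8, 0.4, 16.2]
opening: 0.006
```

```bash
python3 -m pendant '[0.005,0,0,0,1,0.01,0,0,0,1,0.01,0,0,0,1,0,0,0,0,1]'
python3 - <<'E'
from h import *
print(where())
overlay("scene",POSE,-79,"pics/c.png",(190,130,290,210),k=8)
E
```

```text
t: 8.28
eef_pos: [465.9, -18.1, 80.4]
tcp_rot: [3.142, -0.003, -0.204]
ft_force: [0.6, -0.7, 14.0]
opening: 0.005
(8.275, array([-107.1,    1.6,   80.4]), array([ 3.1416e+00, -2.9000e-03, -2.0380e-01]), array([ 0.6, -0.7, 14. ]), 0.005389739272186927)
```

View pics/c.png

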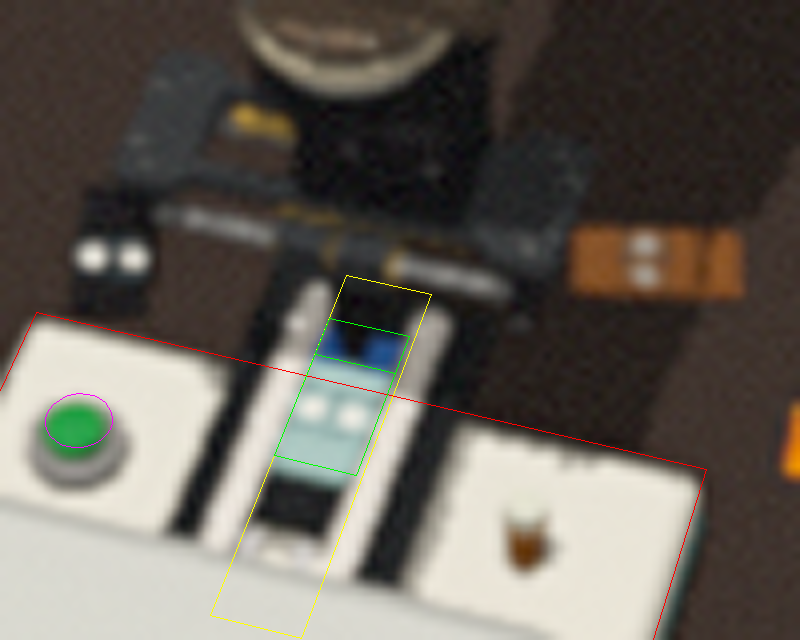

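```bash
python3 -m pendant '[0.01,0,0,0,1,0.015,0,0,0,1,0.015,0,0,0,1,0,0,0,0,1]'; python3 -m pendant '[0.01,0,0,0,1,0.015,0,0,0,1,0.01,0,0,0,1,0,0,0,0,1]'
python3 - <<'E'
from h import *
print(where())
overlay("scene",POSE,-48,"pics/d.png",(190,130,290,210),k=8)
overlay("top",POSE,-48,"pics/dt.png",(210,140,340,240))
E
```

```text
t: 8.82
eef_pos: [481.9, -21.5, 80.4]
tcp_rot: [3.142, -0.004, -0.204]
ft_force: [2.0, 0.2, 10.6]
opening: 0.006
t: 9.32
eef_pos: [495.3, -24.2, 80.4]
tcp_rot: [3.142, -0.003, -0.204]
ft_force: [0.2, 0.5, 11.5]
opening: 0.004
(9.325, array([-77.1,   1.6,  80.4]), array([ 3.1416e+00, -3.0000e-03, -2.0380e-01]), array([ 0.2,  0.5, 11.5]), 0.004284354028918648)
```

View pics/d.png

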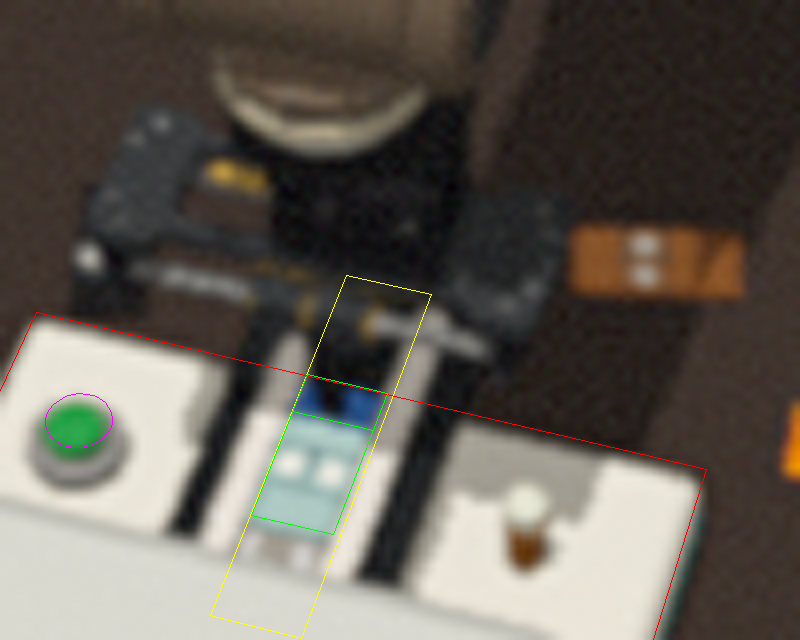

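View pics/dt.png

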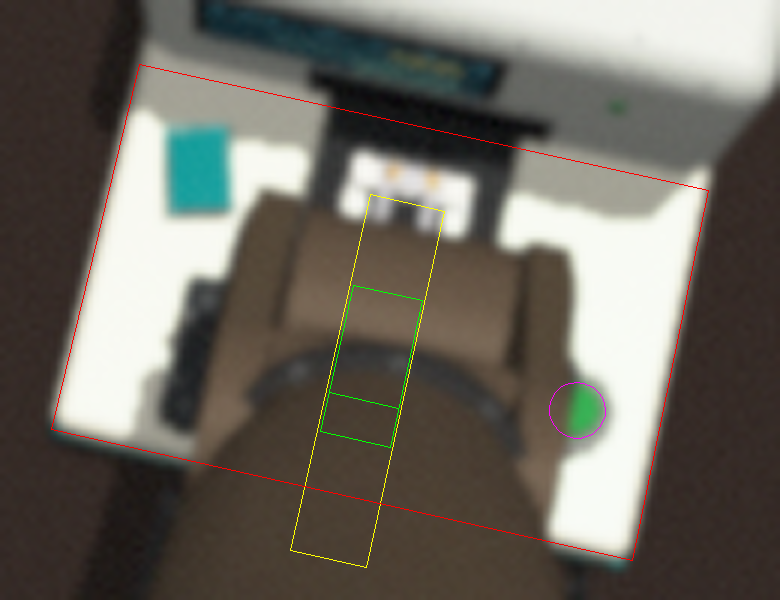

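```bash
python3 -m pendant '[0,0,0.001,0,1,0.01,0,0,0,1,0.01,0,0,0,1,0,0,0,0,1]'; python3 -m pendant '[0.01,0,0,0,1,0,0,0,0,1]'
```

```text
t: 9.93
eef_pos: [503.3, -25.8, 80.4]
tcp_rot: [3.142, -0.004, -0.204]
ft_force: [-0.3, 1.2, 16.1]
opening: 0.005
t: 10.18
eef_pos: [507.1, -26.7, 80.4]
tcp_rot: [3.142, -0.004, -0.204]
ft_force: [-1.1, 0.0, 16.3]
opening: 0.007
```

```bash
python3 -m pendant '[0.01,0,0.0005,0,1,0,0,0,0,1]'; python3 -m pendant '[0.01,0,0,0,1,0,0,0,0,1]'; python3 -m pendant '[0.01,0,0,0,1,0,0,0,0,1]'; python3 -c "
from h import *
print(where())
overlay('scene',POSE,-25,'pics/e.png',(190,130,290,210),k=8)"
```

```text
t: 10.42
eef_pos: [511.2, -27.5, 80.4]
tcp_rot: [-3.142, -0.004, -0.204]
ft_force: [-0.4, -0.3, 17.0]
opening: 0.004
t: 10.68
eef_pos: [514.4, -28.1, 80.4]
tcp_rot: [3.142, -0.002, -0.204]
ft_force: [-3.3, 1.3, 21.2]
opening: 0.008
t: 10.92
eef_pos: [516.1, -28.5, 80.3]
tcp_rot: [3.141, 0.003, -0.204]
ft_force: [-13.5, 2.7, 29.2]
opening: 0.004
(10.925, array([-55.8,   1.7,  80.3]), array([ 3.1415e+00,  2.6000e-03, -2.0370e-01]), array([-13.5,   2.7,  29.2]), 0.00370208563858984)
```

View pics/e.png

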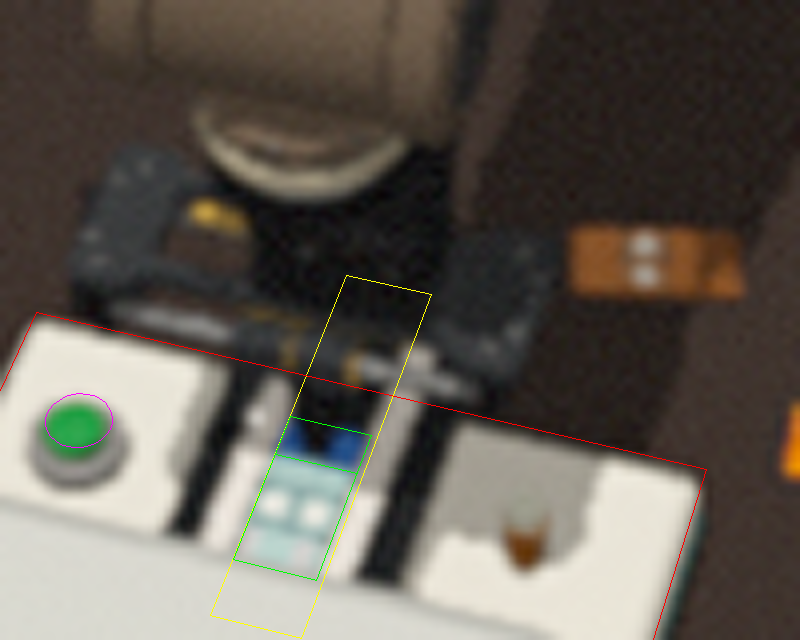

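```bash
python3 -m pendant '[0,0,-0.001,0,1,0,0,0,0,1]'; python3 -m pendant '[0.005,0,-0.0005,0,1,0,0,0,0,1]'
```

```text
t: 11.22
eef_pos: [516.1, -28.4, 80.4]
tcp_rot: [3.142, 0.003, -0.204]
ft_force: [-10.8, 2.2, 23.1]
opening: 0.004
t: 11.48
eef_pos: [519.3, -29.1, 80.4]
tcp_rot: [3.142, -0.0, -0.204]
ft_force: [-4.0, 0.2, 14.3]
opening: 0.002
```

```bash
python3 -m pendant '[0.007,0,0.0003,0,1,0,0,0,0,1]'; python3 -m pendant '[0.007,0,0,0,1,0,0,0,0,1]'; python3 -c "
from h import *
print(where())
overlay('scene',POSE,-17,'pics/f.png',(190,130,290,210),k=8)"
```

```text
t: 11.72
eef_pos: [522.9, -29.9, 80.4]
tcp_rot: [3.142, -0.002, -0.204]
ft_force: [-2.1, -0.1, 15.3]
opening: 0.004
t: 11.98
eef_pos: [525.7, -30.5, 80.4]
tcp_rot: [3.142, -0.002, -0.204]
ft_force: [-2.4, 0.6, 14.0]
opening: 0.003
(11.975, array([-46.1,   1.6,  80.4]), array([ 3.1415e+00, -1.9000e-03, -2.0370e-01]), array([-2.4,  0.6, 14. ]), 0.0026968463092317927)
```

View pics/f.png

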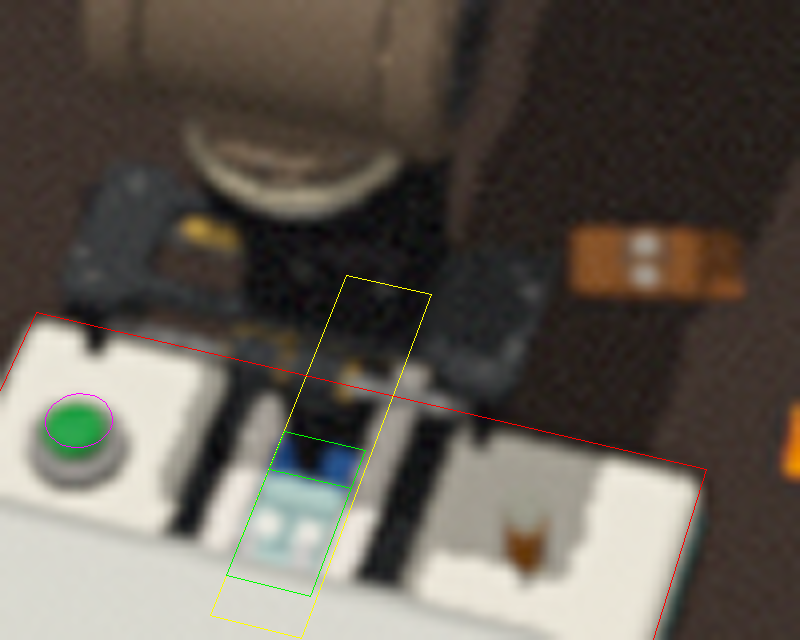

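```bash
for i in 1; do python3 -m pendant '[0.007,0,0.0003,0,1,0,0,0,0,1]'; python3 -m pendant '[0.007,0,0,0,1,0,0,0,0,1]'; python3 -m pendant '[0.007,0,0,0,1,0,0,0,0,1]'; done
```

```text
t: 12.28
eef_pos: [528.4, -31.1, 80.4]
tcp_rot: [3.142, -0.002, -0.204]
ft_force: [-1.8, 0.7, 15.2]
opening: 0.004
t: 12.52
eef_pos: [531.2, -31.7, 80.4]
tcp_rot: [3.142, -0.002, -0.204]
ft_force: [-1.8, -0.5, 14.9]
opening: 0.003
t: 12.78
eef_pos: [533.9, -32.2, 80.4]
tcp_rot: [3.142, -0.002, -0.204]
ft_force: [-2.4, 0.8, 14.3]
opening: 0.005
```

```bash
python3 -m pendant '[0.006,0,0.0002,0,1,0,0,0,0,1]'; python3 -m pendant '[0.006,0,0,0,1,0,0,0,0,1]';  python3 -m pendant '[0.005,0,0,0,1,0,0,0,0,1]'
```

```text
t: 13.02
eef_pos: [536.3, -32.7, 80.4]
tcp_rot: [3.142, -0.002, -0.204]
ft_force: [-1.7, 0.7, 16.1]
opening: 0.003
t: 13.28
eef_pos: [538.6, -33.2, 80.4]
tcp_rot: [3.142, -0.002, -0.204]
ft_force: [-1.7, 0.4, 15.1]
opening: 0.003
t: 13.52
eef_pos: [540.6, -33.5, 80.4]
tcp_rot: [3.142, -0.002, -0.204]
ft_force: [-2.7, 0.7, 15.1]
opening: 0.004
```

```bash
python3 -c "
from h import *
print(where())
overlay('scene',POSE,-2,'pics/g.png',(190,130,290,210),k=8)"
```

```text
(13.525, array([-30.8,   1.6,  80.4]), array([ 3.1416e+00, -2.1000e-03, -2.0380e-01]), array([-2.7,  0.7, 15.1]), 0.004466337644939472)
```

View pics/g.png

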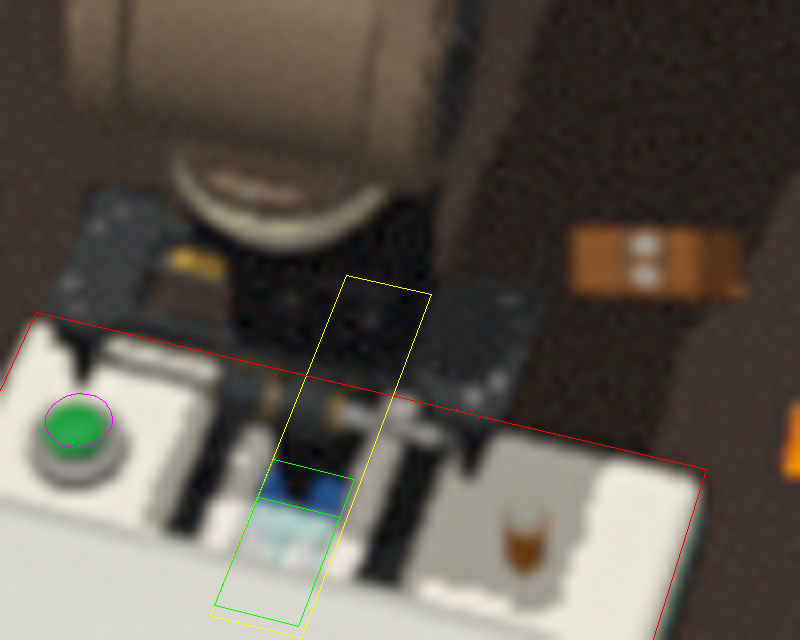

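```bash
python3 -m pendant '[0.004,0,0,0,1,0,0,0,0,1]'; python3 -m pendant '[0.004,0,0,0,1,0,0,0,0,1]';  python3 -m pendant '[0.004,0,0,0,1,0,0,0,0,1]'
```

```text
t: 13.82
eef_pos: [541.9, -33.8, 80.4]
tcp_rot: [3.142, -0.002, -0.204]
ft_force: [-2.9, 0.3, 15.6]
opening: 0.005
t: 14.08
eef_pos: [542.1, -33.8, 80.4]
tcp_rot: [3.141, 0.002, -0.204]
ft_force: [-11.4, 2.9, 22.0]
opening: 0.006
t: 14.32
eef_pos: [542.2, -33.8, 80.3]
tcp_rot: [3.141, 0.005, -0.204]
ft_force: [-17.2, 3.2, 26.8]
opening: 0.003
```

The x force jumped at finger position −29 mm, where I expected the stop. I'll release and lift.

```bash
python3 -m pendant '[-0.004,0,0,0,1,0,0,-0.005,0,1,0,0,-0.02,0,1,0,0,-0.05,0,1,0,0,-0.05,0,1,0,0,0,0,1]'; python3 -c "
from h import *
print(where())
overlay('scene',POSE,0,'pics/i.png',(190,130,290,210),k=8)
overlay('top',POSE,0,'pics/it.png',(210,140,340,240))"
```

```text
t: 15.08
eef_pos: [543.8, -34.2, 130.3]
tcp_rot: [3.142, -0.003, -0.204]
ft_force: [0.7, 0.6, 0.1]
opening: 0.004
(15.075, array([-27.5,   1.6, 130.3]), array([ 3.1416e+00, -2.7000e-03, -2.0390e-01]), array([0.7, 0.6, 0.1]), 0.00407965522959841)
```

View pics/i.png

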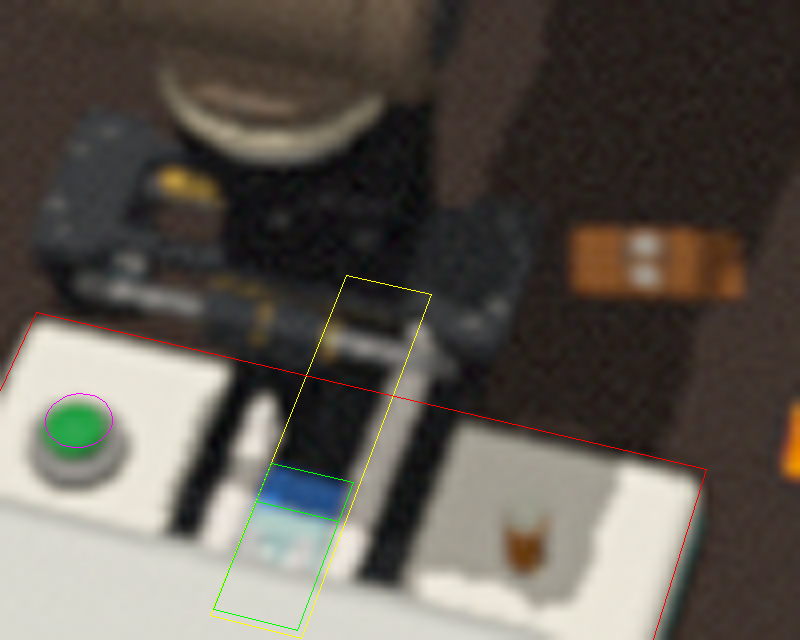

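```bash
python3 -m pendant '[-0.0145,0.088,0,0,1,-0.0145,0.088,0,0,1,-0.0145,0.088,0,0,1,0,0,0,0,1,0,0,0,0,1]'; python3 -c "
from h import *
print(where())
overlay('scene',POSE,0,'pics/j.png',(150,130,270,220),k=6)
overlay('top',POSE,0,'pics/jt.png',(210,140,340,240))"
```

```text
t: 15.8
eef_pos: [504.6, -133.7, 128.5]
tcp_rot: [-3.141, 0.001, -0.204]
ft_force: [-0.1, -0.4, 0.6]
opening: 0.002
(15.8, array([ -45.8, -103.7,  128.5]), array([-3.1414e+00,  9.0000e-04, -2.0420e-01]), array([-0.1, -0.4,  0.6]), 0.0018054570141067974)
```

View pics/j.png

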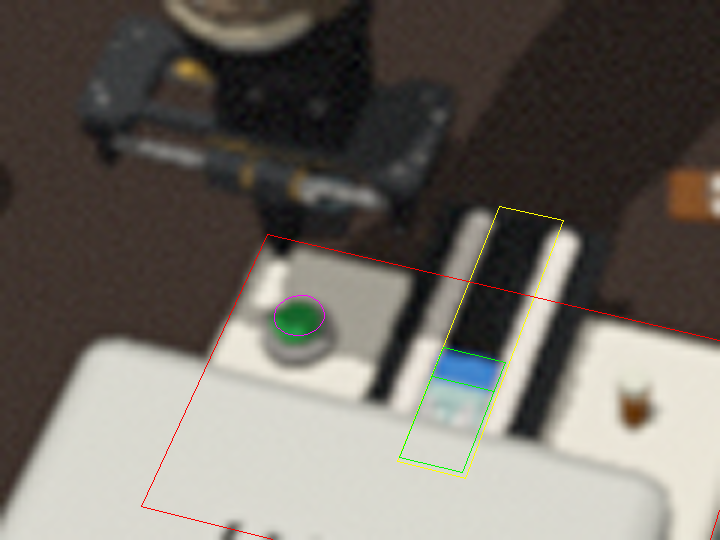

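View pics/jt.png

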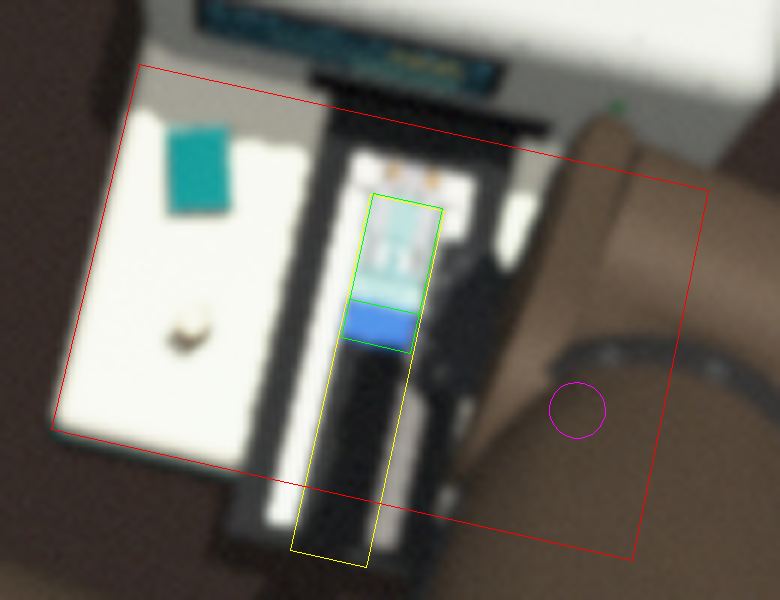

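The chamber is home: the blue edge at top-crop (377,350) matches the overlay, and the tines lie over the glass. Next, the key.

```bash
python3 -m pendant '[0.0025,0,0.06,0,1,0,0,0.06,0,1,0,0,0.015,0,1,0,0,0,0,1,0,0,0,0,1]'; python3 -m pendant '[0,0,0.0075,0,1,0,0,0,0,1]';  python3 -m pendant '[0,0,0.005,0,1,0,0,0,0,1]'
```

```text
t: 16.52
eef_pos: [506.1, -134.1, 75.8]
tcp_rot: [3.141, -0.001, -0.203]
ft_force: [0.4, -0.4, 0.1]
opening: 0.003
t: 16.77
eef_pos: [505.7, -134.2, 72.3]
tcp_rot: [3.141, -0.0, -0.204]
ft_force: [-0.3, 0.7, -0.4]
opening: 0.008
t: 17.02
eef_pos: [505.6, -134.2, 70.0]
tcp_rot: [3.142, 0.0, -0.204]
ft_force: [-0.0, 0.2, 0.2]
opening: 0.006
```

```bash
python3 -m pendant '[0,0,0.0075,0,1,0,0,0,0,1]'; python3 -m pendant '[0,0,0.005,0,1,0,0,0,0,1]';  python3 -m pendant '[0,0,0.005,0,1,0,0,0,0,1]'
```

```text
t: 17.27
eef_pos: [505.7, -134.3, 67.0]
tcp_rot: [3.141, -0.0, -0.204]
ft_force: [-0.1, -1.3, 0.6]
opening: 0.001
t: 17.52
eef_pos: [505.7, -134.2, 65.1]
tcp_rot: [3.141, -0.0, -0.204]
ft_force: [0.0, 0.3, 2.4]
opening: 0.002
t: 17.77
eef_pos: [505.7, -134.2, 63.1]
tcp_rot: [3.142, -0.0, -0.204]
ft_force: [0.4, 0.0, 3.9]
opening: 0.003
```

```bash
python3 -m pendant '[0,0,0.004,0,1,0,0,0,0,1]'; python3 -m pendant '[0,0,0.0025,0,1,0,0,0,0,1,0,0,0,0,1]'
```

```text
t: 18.02
eef_pos: [505.7, -134.3, 61.5]
tcp_rot: [3.141, -0.0, -0.204]
ft_force: [-0.2, -1.1, 4.6]
opening: 0.005
t: 18.4
eef_pos: [505.8, -134.3, 61.1]
tcp_rot: [3.141, -0.001, -0.204]
ft_force: [-2.5, -0.9, 11.7]
opening: 0.001
```

```bash
python3 -m pendant '[0,0,-0.01,0,1,0,0,-0.04,0,1,0,0,-0.1,0,1,0,0,-0.1,0,1,0,0,-0.1,0,1,0,0.1,0,0,1,0,0.1,0,0,1,0,0.1,0,0,1,0,0.1,0,0,1,0,0.1,0,0,1]'; python3 -m pendant '[0,0.05,0,0,1,0,0,0,0,1,0,0,0,0,1,0,0,0,0,1]'; python3 -c "
from h import *
print(where())
overlay('scene',POSE,0,'pics/k.png',(170,150,290,240),k=6)
overlay('top',POSE,0,'pics/kt.png',(210,140,340,240))
cv2.imwrite('pics/kfull.png',env.read_camera('top')[:,:,::-1])"
```

```text
t: 19.65
eef_pos: [464.5, -331.1, 201.2]
tcp_rot: [-3.141, 0.0, -0.204]
ft_force: [-0.2, 0.1, -0.3]
opening: 0.004
t: 20.15
eef_pos: [461.5, -348.5, 200.7]
tcp_rot: [-3.142, 0.0, -0.203]
ft_force: [-0.1, 0.2, 0.2]
opening: 0.004
(20.15, array([ -44.6, -322.8,  200.7]), array([-3.1415e+00,  1.0000e-04, -2.0260e-01]), array([-0.1,  0.2,  0.2]), 0.003530396780052533)
```

View pics/kt.png

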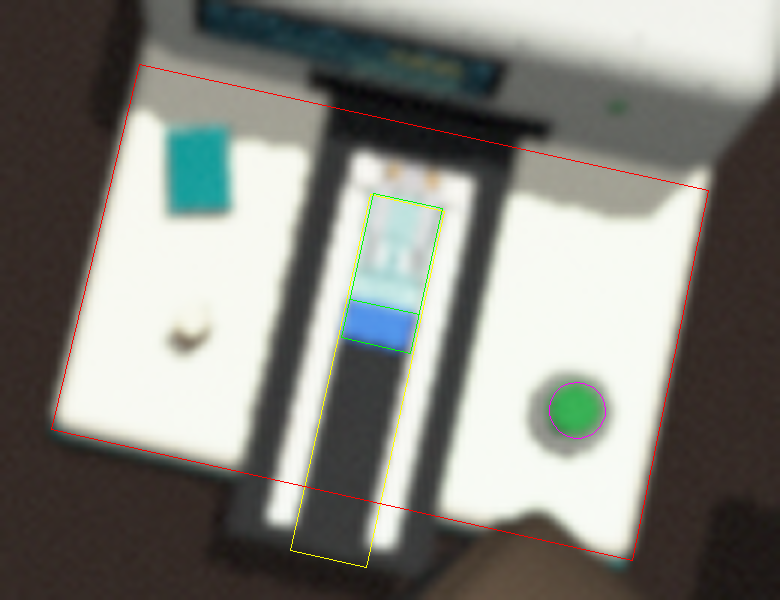

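View pics/k.png

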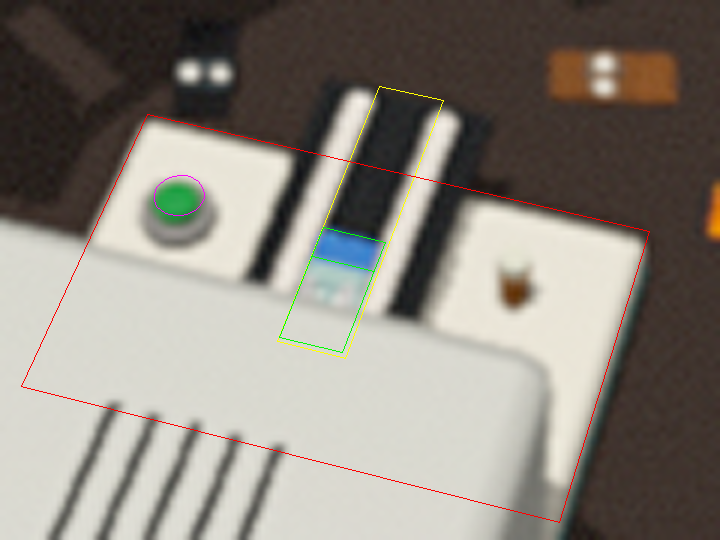

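View pics/kfull.png

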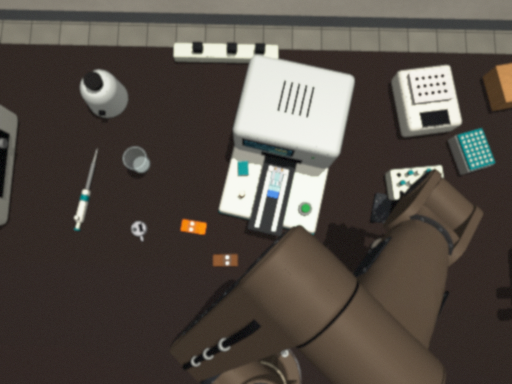

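The overlay matches the chamber at home, with the blue end at top-crop (377,325). The key is up, the vial and case sit where they were, and the arm is clear in the air. Handing in.

```bash
python3 -c "
from h import *
print(env.job_done(),where())"
```

```text
the job is handed in; nothing more can be done
the job is handed in; nothing more can be done
```

The chamber is home against the end stop, the start key was pressed after that and is up again, and the job is handed in. No verdict was reported.

- **Slide:** I pressed the shut fingertips on the blue end with about 11–17 N and slid the chamber about 88 mm along the channel. The downward force rose briefly to 29 N as it went under the spring and to 27 N at the end stop, above the 10–20 N advised. At the stop, forward motion ended and the push rose from 3 to 17 N.
- **Key:** I pressed the key about 6 mm, until it bottomed (11.7 N), then lifted away and moved the arm to the side.
- **Last checks:** Pictures from both cameras matched the computed home position to about 1–2 mm, with the tines lying over the glass. The key was up, the vial and case were where they had been, and the tool force was about 0 N.
- **Not checked:** I judged the spring's bend and the chamber's flatness only from the pictures and forces. In the last full top view the arm hid the buffer bottle and part of the tube rack; the arm passed above them and registered no contact.
- **Disagreement:** The scene camera placed the key about 5 mm further in than the top camera did. The top camera's position was the one used, and the key travelled its full stroke there.

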